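Clamp a shutter slat on the marking-out board

TASK

Push the loose green shutter slat across the marking-out board until its long edge lies flush along the dark fence, with the open clamp jaw over about the middle of it. Then press the clamp's red upper handle down towards the lower one, past the point where the resistance peaks and gives, so that the clamp stays locked on the slat by itself. Leave everything else on the table as it is.

Things in the scene. Friction and masses are not known exactly. Their poses are not given: they have to be found in the camera images.
- board: Fixed plywood board, 380 (x) x 300 mm, top at z = 12 mm, with a dark fence 360 mm long, 22 wide, 18 high and a two-handled locking clamp bolted on behind it. Origin: at table height, below the fence's working face (the plane y = 0), in the clamp's mid plane x = 0. x runs along the fence, +y back over it to the handles, z up. The free part, where the slat lies, reaches to y = -200 mm.
- slat: Loose green wooden shutter slat, 200 (x) x 60 (y) x 14 mm thick, 70 to 140 g, flat on the board. Origin: centre of its underside. It starts with its centre 80 to 125 mm from the fence, up to 30 mm off along it, turned up to 0.25 rad. Flush against the fence, its origin is at y = -30 mm in the board's frame.
- handle_press (a point): Where to press: top of the red grip (78 mm long, 24 wide, 17 thick) of the clamp's upper handle, about 33 mm from its end. In the board's frame x = 0; y = 163, z = 151 mm open, swinging to y = 180, z = 94 mm locked. Nothing stands above it; the fixed lower handle runs below it, its top 65 mm above the table.
- clamp_handle (a joint): Turn (rad) of the upper handle: 0 open, grows as pressed; 0.75 dead centre, 0.82 stop (locked). A spring holds it open (2 to 4 N at the grip moves it). With the slat in place the foot meets it near 0.4; the push then peaks at 9 to 16 N near 0.55, gives, and past 0.75 the handle snaps to the stop and stays. Let go earlier, or with nothing under the foot, it springs open.
- clamp_foot: Round swivel foot under the end of the clamp's jaw: orange cup, 28 mm black rubber face, over x = 0, y = -30 mm of the board. Origin: on the swivel, 8 mm above the face. Open, the face is 29 mm above the board and the 16 mm wide jaw over it reaches up to 95 mm above the table; closing lowers it about 20 mm. Locked, it presses on the slat with 15 to 40 N.
- mug: Blue enamel mug, 84 mm across, 85 mm high, loose bystander beside the clamp's handles. Origin: centre of its underside.
- jar: Round glass jar with a steel lid, 76 mm across, 105 mm high, loose bystander on the other side of the handles (mug and jar may be swapped). Origin: centre of its underside.
- pencil: Brown wooden pencil, 168 mm long, 8 mm thick, loose bystander lying on the board across its -x end. Origin: below its middle; x along it.
- sanding_block: Cork sanding block 110 x 65 x 35 mm, loose bystander lying on the board behind the fence. Origin: centre of its underside.
- try_square: Carpenter's square, dark wooden stock 115 mm and steel blade 150 mm long, 16 mm thick, lying flat, loose bystander in front of the board's free edge. Origin: on its underside, near the middle.
Not all that is in view belongs to the job. What is meant by the slat is not pink, and is the smaller of those in its own colour.

How it is judged:
On the way, in this order (a step that is already met when the one before it is completed fails the run):
1. the slat lies flat and flush against the fence, under the clamp's jaw, with the clamp still open (y of slat in the frame of board above -0.0335 m and angle between the x axis of slat and the x axis of board, either way round below 0.035 rad and x of slat in the frame of board between -0.055 and 0.055 m and z of slat in the frame of board below 0.015 m and angle between slat's own z axis and vertical below 0.05 rad and value of joint clamp_handle below 0.4 rad), for 0.2 s.
2. the upper handle has been pressed over dead centre and the clamp is locked on the slat (value of joint clamp_handle above 0.785 rad and contact force between clamp_foot and slat above 10 N), for 0.3 s.
At the end, for the whole second after the job is handed in: the slat is at rest, flat and against the fence (within 3.5 mm, 0.035 rad, its middle within 55 mm of the clamp along the fence); the clamp is locked past dead centre (joint above 0.785), pressing on it with over 10 N; each bystander is within 40 mm of its start (all of step 2 and y of slat in the frame of board above -0.0335 m and angle between the x axis of slat and the x axis of board, either way round below 0.035 rad and x of slat in the frame of board between -0.055 and 0.055 m and z of slat in the frame of board below 0.015 m and angle between slat's own z axis and vertical below 0.05 rad and linear speed of slat below 0.01 m/s and distance of each of mug, jar, pencil, sanding_block, try_square from where it was at the start of the episode below 0.04 m); the robot touches nothing.
It fails at once if the mug or jar is tipped over (angle between any of mug, jar's own z axis and vertical above 0.6 rad).
It fails at once if a bystander is moved more than 60 mm (distance of any of mug, jar, pencil, sanding_block, try_square from where it was at the start of the episode above 0.06 m).
It also fails if it takes over 48 s, if anything falls off the work surface, if the arm or the gripper's body presses on something with over 40 N, if the wrist force passes 120 N, or if a joint passes its speed limit or range.

ROBOT

A 6-joint arm with a two-finger parallel gripper is mounted at the origin on the work surface. World frame = base frame: x ahead of the robot, y to its left, z up, the work surface at z = 0. Lengths are in m, angles in rad, forces in N, time in s.
With the tool pointing down it reaches from about 0.25 to 0.775 m from the base axis. Payload 4 kg.
Tool frame: the origin (TCP) lies at the very end of the fingers, on their centre line; the grasp point (between the pads) lies 19 mm behind it; z points along the fingers, y is the direction in which the jaws open and shut (so a half turn about z gives the same grasp; the last joint's range is limited). The gripper opens to 94 mm and grips with 3 to 60 N. Pads are 16 mm wide; open, the fingers measure 119 mm over their backs; the gripper's body (75 mm by 177 mm) begins 78 mm behind the grasp point.
Start: joints at [-1.361, 0.087, 1.371, -0, 1.684, -0.103], TCP at [0.169, -0.523, 0.206] pointing down, gripper open.
Joint ranges: [-3.1, 3.1], [-0.76, 2.03], [0.27, 2.55], [-1.08, 4.22], [0.17, 2.65], [-2.57, 2.57]. Speed limits (rad/s): [2.79, 2.79, 3.14, 3.14, 3.14, 3.14].

INTERFACE

Orientations are given as [roll, pitch, yaw] about the fixed x, y, z axes, in that order (R = Rz(yaw) Ry(pitch) Rx(roll)).
In Python, from bench import robot, snapshot, models gives the robot as it stands.
- The arm moves only by the tool arm_command, never from a script. Its argument "commands" is text: rows parted by semicolons, each of 7 numbers parted by spaces: the shift along the tool's x, y, z in mm, then the turn, a rotation vector about the tool's x, y, z in degrees, then the opening, from 0 (shut) to 1 (fully open). In form: tx ty tz rx ry rz hand; .... A call has 1 to 12 rows; each row shifts and turns the pose as measured when the row begins, along the tool's axes as they then stand; what a row does not reach is not made up. A row lasts 1/8 s, in which the tool goes at most 62.5 mm and 10.7 degrees, less where a joint would pass 70% of its speed; a pose out of reach is approached as far as the arm can. A call is refused whole if a number of a shift passes 62.5 or a number of a turn 10.7, either way. A call with a gripper value outside its range is refused whole. The fingers move at their own pace and stop on an object; the grip force is fixed at half the most. Time passes only in rows, so rows that do not move let the fingers close. It gives the time, the measured TCP pose, the force and the opening at its end, in the units of the state.
- robot.get_obs(): the state, without advancing time (a new reading comes with each control period).
- snapshot(name): name is "scene" or "top"; returns a dict with "img" (400x640x3 uint8, blue, green, red), "camera_matrix" (3x3 intrinsics, pixels), "origin" and "rotation" of the camera in the world. Camera axes: x right, y down, z forward; pixel columns grow to the right and rows downward; lengths in m; the calibration is good to about 2 mm. A picture is of the moment at which its call begins. There is no depth.
- robot.close_job(): hands the job in, once; it reports no verdict.
Trained networks look in a picture, given as the dict that the camera call returned (one of the last four; its "shot" number tells which), for a name from the list of things; names that differ only in an ending like _2 or _b are one class to them, and where a whole thing is asked for, a point or a joint stands for the part that bears it (a point fixed in the world has none). Each returns a list of dicts, best first, with "conf" (0 to 1); they miss things now and then, are a little off and sometimes report something else, mostly with a low value. They report only what shows in the picture. A call takes as long as a camera call. They do not tell look-alikes from the thing itself.
- models.spot_in(query, picture): "bbox" ([left, top, width, height] as shares, 0 to 1, of the picture: columns of its width, rows of its height, round what is visible of it).
- models.tip_of(query, picture): "centre" ([column, row] as shares, 0 to 1, of the picture: columns of its width, rows of its height: a listed point, or the origin of a listed thing).
The state is a dict: "time": time; "joint_positions": joint angles; "qvel": joint speeds; "joint_torque": joint torques, N m; "tool_pos": TCP position; "ee_rot": TCP orientation; "wrist_force": force on the tool from outside, world axes, zero at the start; "wrist_torque": the same for the moment, N m; "width": finger opening in m.
Only numpy, scipy, OpenCV 4.12 (cv2) and the standard library are available. Lean on these libraries where they do the work, as an engineer would, in place of code of your own. Each camera call takes 0.05 s, during which the arm holds its last target. There are 200 camera calls.

## Working session

There is one attempt and no reset: what is moved stays moved. The work goes in short steps, Python scripts to look and compute and a tool call to move; the robot and the scene stay as the last step left them, time stands still between calls to the robot, and variables do not carry over. Pictures are saved under pics/ and viewed, about 8 in all and at most 12, crops included, and the job is handed in when it is done.

Besides the shell and the picture viewer there is one more tool, called after "Request:" by a JSON object that holds its "method" and its "body", one argument or row to a line. arm_command: Moves the arm, as the interface text tells. Its arguments: {"type":"object","properties":{"commands":{"type":"string"}},"required":["commands"]}

```bash
mkdir -p pics; ls; python3 - <<'E'
from bench import robot, snapshot, models
import cv2
o=robot.get_obs(); print(o)
for n in("top","scene"):
    p=snapshot(n); cv2.imwrite(f"pics/{n}0.png",p["img"]); print(n,p["origin"],p["rotation"],p["camera_matrix"])
    for q in("slat","board","handle_press","clamp_foot","mug","jar","pencil","sanding_block","try_square"):
        print(q,[( [round(c*s,1) for c,s in zip(d["centre"],(640,400))],round(d["conf"],2)) for d in models.tip_of(q,p)][:4])
E
```

```text
pics
{'time': 0.0, 'joint_positions': array([-1.36109385e+00,  8.79609563e-02,  1.37224723e+00,  1.33666209e-05,
        1.68355685e+00, -1.03102405e-01]), 'qvel': array([-0.00025336, -0.00121188,  0.00074473,  0.00177113,  0.00060879,
        0.00054244]), 'joint_torque': array([-3.37675829e-04, -3.40174198e+01, -3.02436054e+01,  7.16576516e-02,
        3.27017403e-02, -1.73045414e-04]), 'tool_pos': array([ 0.16913772, -0.5227858 ,  0.20430446]), 'ee_rot': array([-3.13943317e+00, -2.36795531e-04,  3.12806117e-01]), 'wrist_force': array([ 0.35759684,  0.68760093, -0.26708486]), 'wrist_torque': array([ 0.03078639,  0.03499089, -0.03995519]), 'width': 0.09415169228624858}
top [0.44278036 0.00554243 1.14738203] [-3.07742899  0.00347706 -1.57418861] [[393.5077807    0.         318.85681389]
 [  0.         393.5077807  200.57208337]
 [  0.           0.           1.        ]]
slat [([195.5, 196.0], 0.94), ([450.9, 296.3], 0.86), ([357.4, 174.6], 0.59)]
board [([324.5, 184.2], 0.89), ([247.9, 139.8], 0.62)]
handle_press []
clamp_foot [([333.1, 181.5], 0.57)]
mug [([250.5, 143.4], 0.6)]
jar [([269.4, 243.0], 0.64)]
pencil [([364.3, 235.1], 0.61)]
sanding_block [([295.4, 154.0], 0.59), ([332.2, 184.5], 0.21)]
try_square [([422.8, 151.2], 0.61)]
scene [ 0.93828608 -0.74146199  1.36856176] [-2.54849535 -0.00622288  0.55184956] [[514.80937402   0.         320.51845282]
 [  0.         514.80937402 195.69955611]
 [  0.           0.           1.        ]]
slat [([331.1, 248.4], 0.93), ([184.6, 262.4], 0.75), ([384.1, 138.6], 0.66)]
board [([341.4, 223.1], 0.75)]
handle_press [([358.5, 149.6], 0.55)]
clamp_foot [([317.5, 161.8], 0.67), ([336.3, 215.3], 0.55)]
mug [([409.6, 192.1], 0.92)]
jar [([317.2, 161.9], 0.89), ([359.1, 152.6], 0.63), ([336.5, 217.5], 0.6)]
pencil [([281.3, 222.1], 0.47)]
sanding_block [([381.4, 213.6], 0.74), ([335.6, 216.6], 0.66), ([358.3, 150.1], 0.22)]
try_square [([316.5, 319.0], 0.66)]
```

View pics/top0.png

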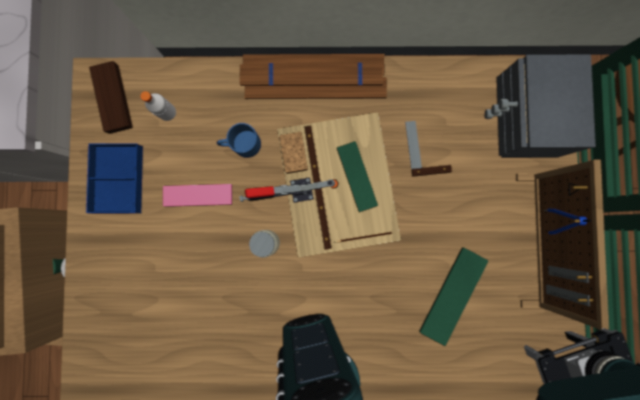

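View pics/scene0.png

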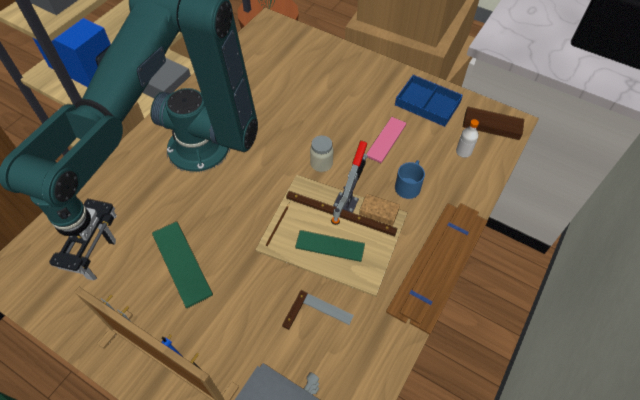

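The top view shows the board (centre about 340,185) with the short green slat at (357,175). The pink strip and the larger green slat are decoys. Next I'll measure the poses.

```bash
cat > h.py <<'E'
import numpy as np, cv2
from scipy.spatial.transform import Rotation as Rn
from scipy.optimize import least_squares
def R(p): return Rn.from_euler('xyz',np.array(p["rotation"])).as_matrix()
def ray(p,uv,z):
    uv=np.atleast_2d(uv).astype(float); K=p["camera_matrix"]
    d=np.c_[uv,np.ones(len(uv))]@np.linalg.inv(K).T@R(p).T
    o=np.array(p["origin"]); return (o+d*((z-o[2])/d[:,2])[:,None])[:,:2]
def proj(p,X):
    c=(np.atleast_2d(X)-p["origin"])@R(p); q=c@p["camera_matrix"].T; return q[:,:2]/q[:,2:]
def rect(p,mask,z,near):
    cs,_=cv2.findContours(mask.astype(np.uint8),cv2.RETR_EXTERNAL,cv2.CHAIN_APPROX_NONE)
    cs=[c for c in cs if cv2.contourArea(c)>60]
    c=min(cs,key=lambda c:np.linalg.norm(c[:,0].mean(0)-near))
    w=ray(p,c[:,0],z); (cx,cy),(a,b),_=cv2.minAreaRect((w*1000).astype(np.float32))
    bx=cv2.boxPoints(cv2.minAreaRect((w*1000).astype(np.float32)))
    e=max((bx[1]-bx[0],bx[2]-bx[1]),key=np.linalg.norm)
    return np.array([cx,cy])/1000,sorted((a,b)),np.arctan2(e[1],e[0])%np.pi
def green(p):
    h=cv2.cvtColor(p["img"],cv2.COLOR_BGR2HSV); return (h[...,0]>55)&(h[...,0]<90)&(h[...,1]>80)&(h[...,2]<140)
E
python3 - <<'E'
from bench import snapshot
from h import *
t=snapshot("top"); s=snapshot("scene")
print("slat top",rect(t,green(t),.026,(357,175)),"scene",rect(s,green(s),.026,(330,245)))
print(R(t).round(3))
cv2.imwrite("pics/top1.png",cv2.resize(t["img"][95:275,215:415],None,fx=3.3,fy=3.3,interpolation=cv2.INTER_CUBIC))
cv2.imwrite("pics/sc1.png",cv2.resize(s["img"][130:300,240:430],None,fx=3.5,fy=3.5,interpolation=cv2.INTER_CUBIC))
E
```

```text
slat top (array([ 0.58487354, -0.09991463]), [52.20750045776367, 191.93115234375], np.float32(0.32428387)) scene (array([ 0.5863172 , -0.10272238]), [58.737022399902344, 195.55130004882812], np.float32(0.32557356))
[[-0.003 -0.998  0.064]
 [-1.     0.004  0.003]
 [-0.003 -0.064 -0.998]]
```

View pics/top1.png

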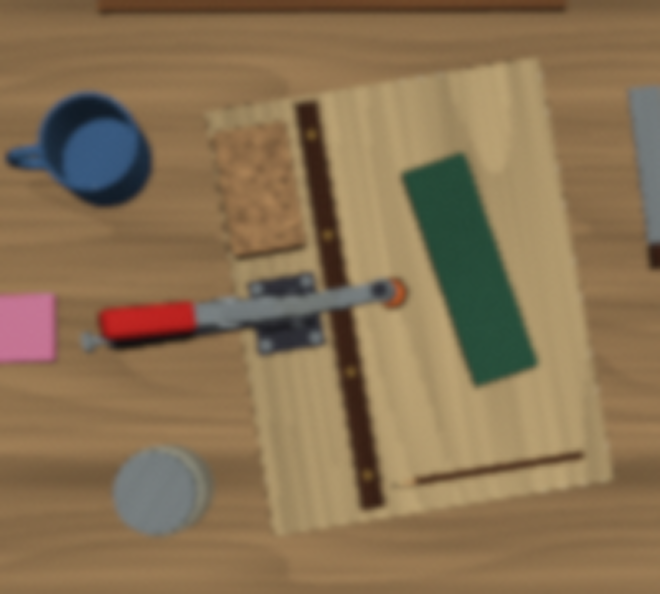

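View pics/sc1.png

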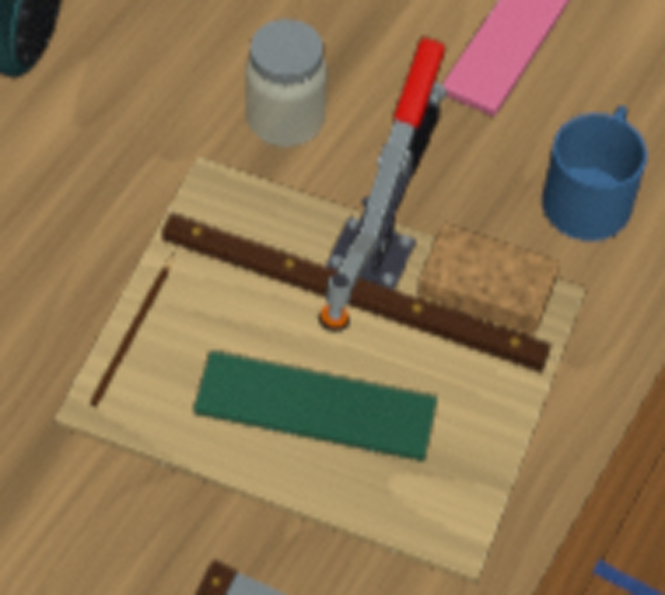

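```bash
python3 - <<'E'
from bench import snapshot
from h import *
t=snapshot("top"); s=snapshot("scene")
# order: (+x,+y),(+x,-y),(-x,-y),(-x,+y)
tc=np.array([(208,112),(540,60),(612,482),(277,535)])/3.3+[215,95]
sc=np.array([(583,290),(478,577),(58,422),(200,158)])/3.5+[240,130]
B=np.array([(.19,.1),(.19,-.2),(-.19,-.2),(-.19,.1)])
def w(b,P): c,d=np.cos(b[2]),np.sin(b[2]); return b[:2]+np.asarray(P)@np.array([[c,d],[-d,c]])
for n,pp in (("top",[(t,tc)]),("sc",[(s,sc)]),("both",[(t,tc),(s,sc)])):
    f=lambda b:np.concatenate([(proj(p,np.c_[w(b,B),np.full(4,.012)])-u).ravel() for p,u in pp])
    r=least_squares(f,[.53,0,.15]); b=r.x; print(n,b.round(4),np.abs(r.fun).max().round(2))
    inv=lambda X:(np.asarray(X)-b[:2])@np.array([[np.cos(b[2]),-np.sin(b[2])],[np.sin(b[2]),np.cos(b[2])]])
    for z,k in((.03,[(318,102),(384,505)]),): print(" fence front",inv(ray(t,np.array(k)/3.3+[215,95],z)).round(4))
    print(" foot t",inv(ray(t,np.array([(395,292)])/3.3+[215,95],.055)).round(4)," grip end",inv(ray(t,np.array([(100,325),(195,316)])/3.3+[215,95],.155)).round(4))
    print(" slat",inv(ray(t,(0,0),0)*0+rect(t,green(t),.026,(357,175))[0]).round(4), inv(rect(s,green(s),.026,(330,245))[0]).round(4),rect(t,green(t),.026,(357,175))[2]-b[2])
E
```

```text
top [5.548e-01 2.000e-04 1.561e-01] 0.92
 fence front [[ 0.1779  0.0022]
 [-0.1765  0.0016]]
 foot t [[ 0.0002 -0.0359]]  grip end [[ 0.001   0.1969]
 [-0.0037  0.1239]]
 slat [[ 0.0141 -0.1035]] [ 0.0152 -0.1066] 0.16714659244052668
sc [0.559  0.0027 0.1648] 1.42
 fence front [[ 0.1733 -0.0011]
 [-0.1811  0.0013]]
 foot t [[-0.0047 -0.0377]]  grip end [[-0.0018  0.1952]
 [-0.0072  0.1222]]
 slat [[ 0.0087 -0.1053]] [ 0.0097 -0.1085] 0.15848739697456746
both [0.5569 0.0014 0.16  ] 2.07
 fence front [[ 0.1757  0.0006]
 [-0.1787  0.0014]]
 foot t [[-0.0022 -0.0368]]  grip end [[-0.0004  0.1961]
 [-0.0055  0.1231]]
 slat [[ 0.0115 -0.1044]] [ 0.0125 -0.1075] 0.16320486922549077
```

Two views agree on these poses:
- **Board:** origin about (0.556, 0.001), yaw about 0.158.
- **Slat:** board coordinates (0.012, -0.104), turned about 0.165.

I'll turn the tool so that the jaws open along the fence, then push with both open fingers.

Request:
{"method": "arm_command", "body": {
  "commands": "0 0 0 0 0 -10.2 1; 0 0 0 0 0 -10.2 1; 0 0 0 0 0 -10.2 1; 0 0 0 0 0 -10.2 1; 0 0 0 0 0 -10.2 1; 0 0 0 0 0 -10.2 1; 0 0 0 0 0 -10.2 1; 0 0 0 0 0 -10.2 1; 0 0 0 0 0 0 1"
}}

```text
time: 2.33
tool_pos: [0.1693, -0.5233, 0.2055]
ee_rot: [3.141, 0.0, 1.782]
wrist_force: [0.5, 1.2, 0.5]
width: 0.0936
```

```bash
cat >> h.py <<'E'
b=np.array([.556,.001,.158])
def state(goal=None,yaw=None):
    from bench import robot
    o=robot.get_obs(); T=Rn.from_euler('xyz',o["ee_rot"]).as_matrix()
    c,s=np.cos(b[2]),np.sin(b[2]); d=o["tool_pos"][:2]-b[:2]
    print("t",round(o["time"],2),"board xyz mm",(np.array([c*d[0]+s*d[1],-s*d[0]+c*d[1],o["tool_pos"][2]])*1000).round(1),"rpy",o["ee_rot"].round(3),"F",o["wrist_force"].round(1),"w",round(o["width"],4))
    if goal is not None:
        g=np.array(goal)/1000; W=np.array([b[0]+c*g[0]-s*g[1],b[1]+s*g[0]+c*g[1],g[2]])
        print("shift tool mm",(T.T@(W-o["tool_pos"])*1000).round(1),"world",W.round(3))
E
python3 -c "
from h import *
state([12,-180,205])"
```

```text
t 2.33 board xyz mm [-464.4 -456.9  205.5] rpy [3.141 0.    1.782] F [0.5 1.2 0.5] w 0.0936
shift tool mm [251.  490.6   0.5] world [ 0.596 -0.175  0.205]
```

Request:
{"method": "arm_command", "body": {
  "commands": "23 45 0 0 0 3 1; 25 49 0 0 0 0 1; 25 49 0 0 0 0 1; 25 49 0 0 0 0 1; 25 49 0 0 0 0 1; 25 49 0 0 0 0 1; 25 49 0 0 0 0 1; 25 49 0 0 0 0 1; 25 49 0 0 0 0 1; 25 49 0 0 0 0 1; 0 0 0 0 0 0 1"
}}

```text
time: 3.7
tool_pos: [0.6279, -0.1991, 0.2043]
ee_rot: [3.141, 0.003, 1.687]
wrist_force: [-0.2, -0.5, -0.4]
width: 0.094
```

```bash
python3 -c "
from h import *
state([12,-180,20])"
```

```text
t 3.7 board xyz mm [  39.5 -208.9  204.3] rpy [3.141e+00 3.000e-03 1.687e+00] F [-0.2 -0.5 -0.4] w 0.094
shift tool mm [ 28.2 -28.9 184.2] world [ 0.596 -0.175  0.02 ]
```

Request:
{"method": "arm_command", "body": {
  "commands": "15 -15 0 0 0 -2.4 1; 13 -14 25 0 0 0 1; 0 0 40 0 0 0 1; 0 0 40 0 0 0 1; 0 0 40 0 0 0 1; 0 0 25 0 0 0 1; 0 0 0 0 0 0 1"
}}

```text
time: 4.58
tool_pos: [0.5902, -0.1815, 0.0321]
ee_rot: [3.141, 0.008, 1.707]
wrist_force: [-0.5, -0.5, 0.0]
width: 0.0938
```

```bash
python3 - <<'E'
from h import *
from bench import snapshot
state([12,-180,19])
t=snapshot("scene")
cv2.imwrite("pics/sc2.png",cv2.resize(t["img"][130:300,240:430],None,fx=3.5,fy=3.5,interpolation=cv2.INTER_CUBIC))
E
```

```text
t 4.58 board xyz mm [   5.1 -185.6   32.1] rpy [3.141 0.008 1.707] F [-0.5 -0.5  0. ] w 0.0938
shift tool mm [ 5.9  6.8 13.1] world [ 0.596 -0.175  0.019]
```

View pics/sc2.png

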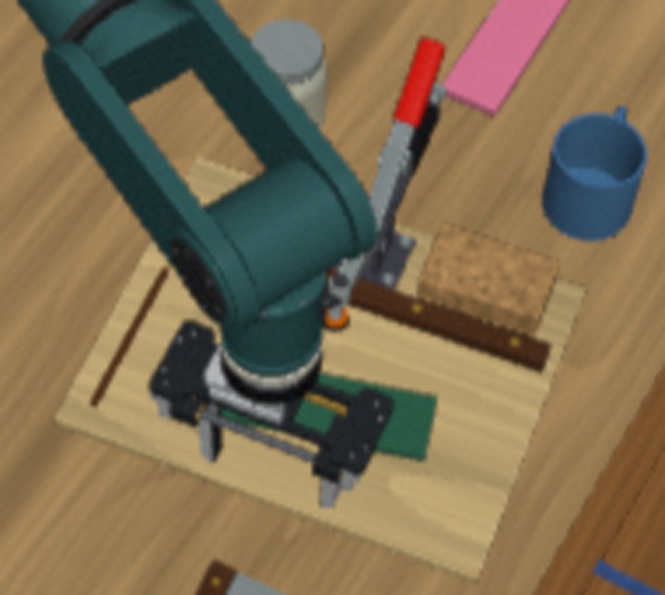

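The fingers stand clear in front of the slat. I'll lower them and push in steps.

Request:
{"method": "arm_command", "body": {
  "commands": "0 7 8 0 0 -1.2 1; 0 0 5 0 0 0 1; 15 0 0 0 0 0 1; 15 0 0 0 0 0 1; 15 0 0 0 0 0 1; 15 0 0 0 0 0 1; 0 0 0 0 0 0 1"
}}

```text
time: 5.5
tool_pos: [0.5915, -0.1181, 0.0251]
ee_rot: [3.13, 0.014, 1.73]
wrist_force: [0.0, -0.4, -0.4]
width: 0.0941
```

```bash
python3 -c "
from h import *
state([12,-68,19])"
```

```text
t 5.5 board xyz mm [  16.4 -123.2   25.1] rpy [3.13  0.014 1.73 ] F [ 0.  -0.4 -0.4] w 0.0941
shift tool mm [55.3 -4.4  5.3] world [ 0.579 -0.064  0.019]
```

```bash
python3 - <<'E'
from h import *
from bench import snapshot
state()
t=snapshot("scene")
cv2.imwrite("pics/sc3.png",cv2.resize(t["img"][180:290,260:400],None,fx=5,fy=5,interpolation=cv2.INTER_CUBIC))
E
```

```text
t 5.5 board xyz mm [  16.4 -123.2   25.1] rpy [3.13  0.014 1.73 ] F [ 0.  -0.4 -0.4] w 0.0941
```

View pics/sc3.png

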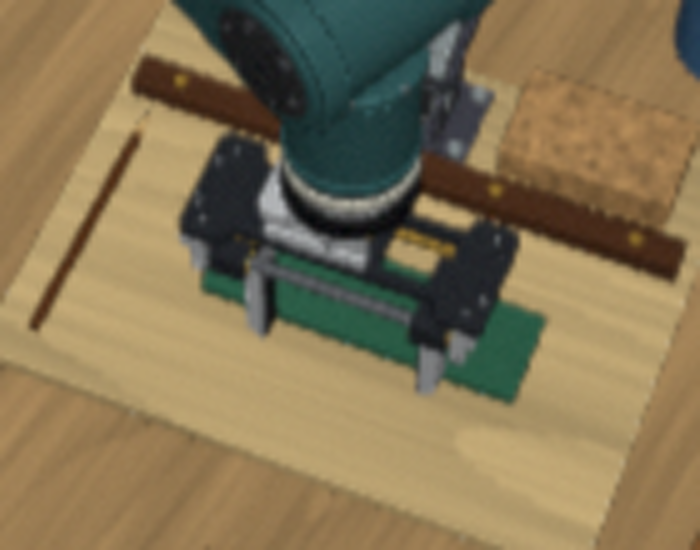

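The slat has turned parallel to the fence, with both fingers behind its front edge. The fingers are only just below its top, though. I'll back off, go lower, then push on.

Request:
{"method": "arm_command", "body": {
  "commands": "-6 0 0 0 0 0 1; 0 0 6 0 0 0 1; 0 0 3 0 0 0 1; 0 0 0 0 0 0 1"
}}

```text
time: 6.05
tool_pos: [0.5928, -0.1266, 0.0152]
ee_rot: [3.13, 0.015, 1.727]
wrist_force: [-0.1, 0.2, -0.5]
width: 0.0937
```

```bash
python3 -c "
from h import *
state([12,-68,18])"
```

```text
t 6.05 board xyz mm [  16.3 -131.8   15.2] rpy [3.13  0.015 1.727] F [-0.1  0.2 -0.5] w 0.0937
shift tool mm [63.8 -4.3 -3.8] world [ 0.579 -0.064  0.018]
```

Request:
{"method": "arm_command", "body": {
  "commands": "4 0 -3 0 0.5 0 1; 10 0 0 0 0 0 1; 10 0 0 0 0 0 1; 10 0 0 0 0 0 1; 10 0 0 0 0 0 1; 6 0 0 0 0 0 1; 0 0 0 0 0 0 1"
}}

```text
time: 6.92
tool_pos: [0.5846, -0.0732, 0.0185]
ee_rot: [3.13, 0.006, 1.729]
wrist_force: [-0.3, -0.6, -0.0]
width: 0.0942
```

```bash
python3 -c "
from h import *
state([12,-68,18])"
```

```text
t 6.92 board xyz mm [ 16.5 -77.7  18.5] rpy [3.13  0.006 1.729] F [-0.3 -0.6 -0. ] w 0.0942
shift tool mm [ 9.7 -4.5  0.4] world [ 0.579 -0.064  0.018]
```

Request:
{"method": "arm_command", "body": {
  "commands": "4 0 0 0 0 0 1; 3 0 0 0 0 0 1; 3 0 0 0 0 0 1"
}}

```text
time: 7.3
tool_pos: [0.5831, -0.0635, 0.0185]
ee_rot: [3.129, 0.007, 1.728]
wrist_force: [-0.2, -0.9, 0.4]
width: 0.0938
```

Request:
{"method": "arm_command", "body": {
  "commands": "2 0 0 0 0 0 1; 0 0 0 0 0 0 1"
}}

```text
time: 7.55
tool_pos: [0.5832, -0.0628, 0.0187]
ee_rot: [3.129, 0.01, 1.728]
wrist_force: [0.3, 0.5, -1.7]
width: 0.0941
```

```bash
python3 -c "
from h import *
state([12,-68,18])"
```

```text
t 7.55 board xyz mm [ 16.9 -67.3  18.7] rpy [3.129 0.01  1.728] F [ 0.3  0.5 -1.7] w 0.0941
shift tool mm [-0.7 -4.9  0.7] world [ 0.579 -0.064  0.018]
```

Request:
{"method": "arm_command", "body": {
  "commands": "3 0 0 0 0 0 1; 3 0 0 0 0 0 1"
}}

```text
time: 7.8
tool_pos: [0.5832, -0.0625, 0.0193]
ee_rot: [3.128, 0.021, 1.729]
wrist_force: [0.4, -8.4, -0.8]
width: 0.094
```

```bash
python3 -c "
from h import *
state([12,-68,18])"
```

```text
t 7.8 board xyz mm [ 16.9 -67.   19.3] rpy [3.128 0.021 1.729] F [ 0.4 -8.4 -0.8] w 0.094
shift tool mm [-1.  -4.9  1.2] world [ 0.579 -0.064  0.018]
```

The slat is against the fence, with an 8 N reaction at y = -67. One firmer nudge, then I'll back away and lift.

Request:
{"method": "arm_command", "body": {
  "commands": "5 0 0 0 0 0 1; 0 0 0 0 0 0 1; -8 0 0 0 0 0 1; -20 0 0 0 0 0 1; -30 0 -20 0 0 0 1; 0 0 -45 0 0 0 1; 0 0 -60 0 0 0 1; 0 0 -60 0 0 0 1; 0 0 -40 0 0 0 1; 0 0 0 0 0 0 0"
}}

```text
time: 9.05
tool_pos: [0.5879, -0.1207, 0.2508]
ee_rot: [3.132, 0.024, 1.725]
wrist_force: [-0.8, -0.5, -0.3]
width: 0.0873
```

```bash
python3 - <<'E'
from h import *
from bench import snapshot,models
state([0,163,230])
s=snapshot("scene"); t=snapshot("top")
for n,p in(("s",s),("t",t)):
    print(n,[( [round(c*k,1) for c,k in zip(d["centre"],(640,400))],round(d["conf"],2)) for d in models.tip_of("handle_press",p)])
    print([( [round(c*k,1) for c,k in zip(d["bbox"],(640,400,640,400))],round(d["conf"],2)) for d in models.spot_in("handle_press",p)])
a=cv2.resize(s["img"][130:300,240:430],None,fx=3.2,fy=3.2,interpolation=cv2.INTER_CUBIC)
cv2.imwrite("pics/sc4.png",a)
try: print(rect(s,green(s),.026,(330,225)))
except Exception as e: print(e)
E
```

```text
t 9.05 board xyz mm [  12.4 -125.2  250.8] rpy [3.132 0.024 1.725] F [-0.8 -0.5 -0.3] w 0.0873
shift tool mm [288.6 -13.5  13.8] world [0.53  0.162 0.23 ]
s []
[]
t [([258.4, 191.8], 0.95)]
[([246.1, 186.1, 52.4, 12.0], 0.56), ([408.0, 158.4, 42.4, 15.1], 0.19)]
(array([ 0.58007318, -0.02575825]), [60.73659133911133, 196.0066375732422], np.float32(0.16283341))
```

View pics/sc4.png

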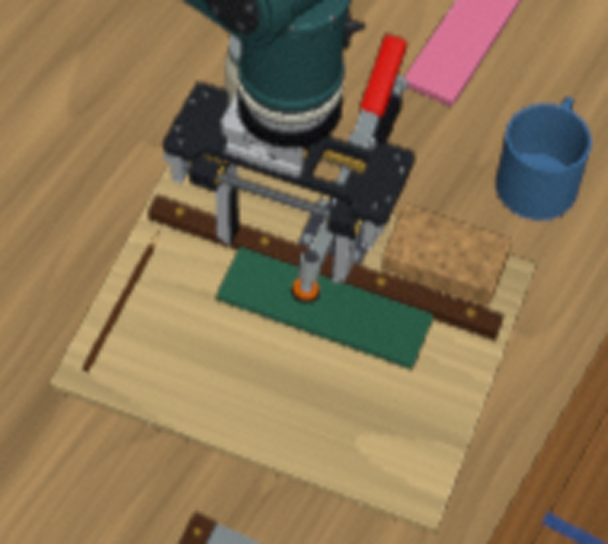

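The slat is flush: board x about +20 mm, y about -30 mm, angle error about 0.005. The clamp is still open. Next I'll move above the grip with the fingers shut.

Request:
{"method": "arm_command", "body": {
  "commands": "30 0 0 0 0 0 0; 48 -2 0 0 0 0 0; 48 -2 0 0 0 0 0; 48 -2 0 0 0 0 0; 48 -2 0 0 0 0 0; 40 -2 0 0 0 0 0; 15 -2 0 0 0 0 0; 0 0 0 0 0 0 0; 0 0 0 0 0 0 0; 0 0 0 0 0 0 0"
}}

```text
time: 10.6
tool_pos: [0.5252, 0.1566, 0.2231]
ee_rot: [-3.113, 0.016, 1.722]
wrist_force: [0.1, -0.3, 0.2]
width: 0.0005
```

```bash
python3 - <<'E'
from h import *
from bench import snapshot,models
state([0,163,180])
s=snapshot("scene")
from bench import models
# handle point from top picture (258.4,191.8)
t=snapshot("top"); W=ray(t,(258.4,191.8),.151)[0]; d=W-b[:2];c,k=np.cos(b[2]),np.sin(b[2]); print("handle top est",c*d[0]+k*d[1],-k*d[0]+c*d[1])
print(models.tip_of("handle_press",s))
cv2.imwrite("pics/sc5.png",cv2.resize(s["img"][80:260,260:430],None,fx=3.3,fy=3.3,interpolation=cv2.INTER_CUBIC))
E
```

```text
t 10.6 board xyz mm [ -6.  158.5 223.1] rpy [-3.113  0.016  1.722] F [ 0.1 -0.3  0.2] w 0.0005
shift tool mm [ 5.2  7.2 42.9] world [0.53  0.162 0.18 ]
handle top est -0.0005610641945887132 0.16353794673252678
[{'centre': [0.5616, 0.3758], 'conf': 0.76}]
```

View pics/sc5.png

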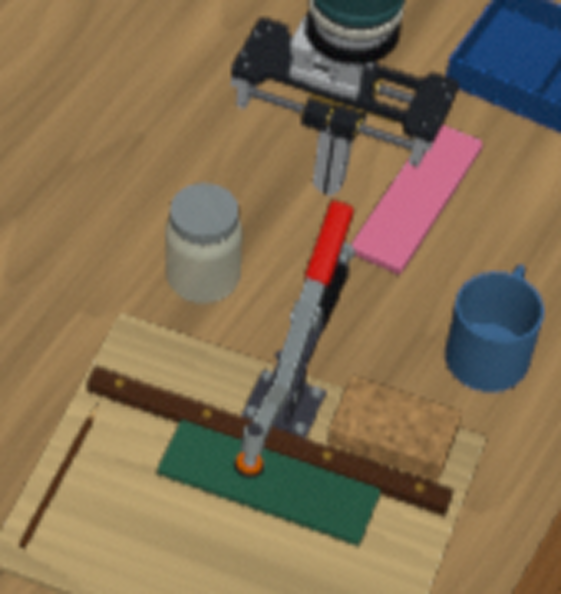

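Request:
{"method": "arm_command", "body": {
  "commands": "3 4 20 -1.6 0 0 0; 2 3 20 0 0 0 0; 0 0 15 0 0 0 0; 0 0 0 0 0 0 0"
}}

```text
time: 11.25
tool_pos: [0.5323, 0.1603, 0.1678]
ee_rot: [3.138, 0.016, 1.719]
wrist_force: [-0.0, 0.2, 0.0]
width: 0.0005
```

```bash
python3 -c "
from h import *
state([0,165,150])"
```

```text
t 11.25 board xyz mm [  1.6 161.  167.8] rpy [3.138 0.016 1.719] F [-0.   0.2  0. ] w 0.0005
shift tool mm [ 4.2 -1.7 17.8] world [0.53  0.164 0.15 ]
```

Request:
{"method": "arm_command", "body": {
  "commands": "2 -1 10 0 0 0 0; 2 -1 8 0 0 0 0; 3 0 8 0 0 0 0; 3 0 8 0 0 0 0; 2 0 8 0 0 0 0"
}}

```text
time: 11.88
tool_pos: [0.5301, 0.1728, 0.1283]
ee_rot: [3.132, 0.015, 1.719]
wrist_force: [-2.9, 0.4, 7.6]
width: 0.0006
```

```bash
python3 -c "
from h import *
state([0,180,98])"
```

```text
t 11.88 board xyz mm [  1.5 173.7 128.3] rpy [3.132 0.015 1.719] F [-2.9  0.4  7.6] w 0.0006
shift tool mm [ 6.7 -1.8 30.2] world [0.528 0.179 0.098]
```

Request:
{"method": "arm_command", "body": {
  "commands": "2 0 9 0 0 0 0; 2 0 9 0 0 0 0; 2 0 9 0 0 0 0; 1 0 9 0 0 0 0"
}}

```text
time: 12.38
tool_pos: [0.529, 0.18, 0.093]
ee_rot: [3.131, 0.015, 1.72]
wrist_force: [-0.0, -0.6, 0.5]
width: 0.0004
```

```bash
python3 -c "
from h import *
state([0,180,98])"
```

```text
t 12.38 board xyz mm [  1.5 181.   93. ] rpy [3.131 0.015 1.72 ] F [-0.  -0.6  0.5] w 0.0004
shift tool mm [-1.1 -1.4 -5. ] world [0.528 0.179 0.098]
```

The resistance has gone, so the handle snapped ahead of the fingers. I'll press gently against the stop to confirm.

Request:
{"method": "arm_command", "body": {
  "commands": "0 0 4 0 0 0 0; 0 0 3 0 0 0 0"
}}

```text
time: 12.62
tool_pos: [0.5286, 0.1801, 0.0847]
ee_rot: [3.132, 0.015, 1.72]
wrist_force: [-3.3, -0.0, 9.9]
width: 0.0004
```

Request:
{"method": "arm_command", "body": {
  "commands": "0 0 3 0 0 0 0; 0 0 0 0 0 0 0"
}}

```text
time: 12.88
tool_pos: [0.5287, 0.1801, 0.0857]
ee_rot: [3.131, 0.015, 1.72]
wrist_force: [-3.6, -1.6, 5.7]
width: 0.0002
```

Request:
{"method": "arm_command", "body": {
  "commands": "0 0 -20 0 0 0 0; 0 0 -40 0 0 0 0; 0 0 -50 0 0 0 0; -20 0 -40 0 0 0 0; -40 0 0 0 0 0 0; -50 0 0 0 0 0 0; -50 0 0 0 0 0 0; -50 -30 0 0 0 0 0; -50 -40 0 0 0 0 0; -50 -50 0 0 0 0 0; 0 0 0 0 0 0 0"
}}

```text
time: 14.25
tool_pos: [0.4626, -0.1428, 0.2415]
ee_rot: [3.128, 0.019, 1.721]
wrist_force: [1.0, -0.1, -0.6]
width: 0.0004
```

```bash
python3 - <<'E'
from h import *
from bench import snapshot,models
state()
s=snapshot("scene"); t=snapshot("top")
print(rect(s,green(s),.026,(330,225)))
for p in (s,t):
  for q in ("handle_press","clamp_foot","mug","jar","pencil","sanding_block","try_square"): print(q,[( [round(c*k,1) for c,k in zip(d["centre"],(640,400))],round(d["conf"],2)) for d in models.tip_of(q,p)][:2])
cv2.imwrite("pics/sc6.png",cv2.resize(s["img"][90:300,240:430],None,fx=2.8,fy=2.8,interpolation=cv2.INTER_CUBIC))
# predicted handle press, open & locked
for n,p in(("s",s),("t",t)):
  for y,z in((163,151),(180,94)):
    g=np.array([0,y])/1000;c,k=np.cos(b[2]),np.sin(b[2]); print(n,z,proj(p,[b[0]-k*g[1],b[1]+c*g[1],z/1000]).round(1))
E
```

```text
t 14.25 board xyz mm [-114.9 -127.3  241.5] rpy [3.128 0.019 1.721] F [ 1.  -0.1 -0.6] w 0.0004
(array([ 0.58006494, -0.02570749]), [60.83951950073242, 196.00660705566406], np.float32(0.1628334))
handle_press [([358.6, 160.4], 0.67)]
clamp_foot [([337.9, 219.3], 0.45)]
mug [([406.4, 189.8], 0.8)]
jar [([316.6, 160.6], 0.65)]
pencil [([278.3, 225.3], 0.51)]
sanding_block []
try_square [([318.0, 317.4], 0.57)]
handle_press [([255.6, 195.1], 0.68)]
clamp_foot [([333.3, 184.7], 0.48)]
mug [([252.1, 141.8], 0.93)]
jar []
pencil [([362.2, 236.2], 0.56)]
sanding_block [([294.0, 154.2], 0.8), ([332.8, 182.2], 0.53)]
try_square [([422.6, 149.3], 0.93), ([256.3, 195.9], 0.7)]
s 151 [[359.7 151.4]]
s 94 [[360.3 158.9]]
t 151 [[258.6 191.5]]
t 94 [[255.6 194.4]]
```

View pics/sc6.png

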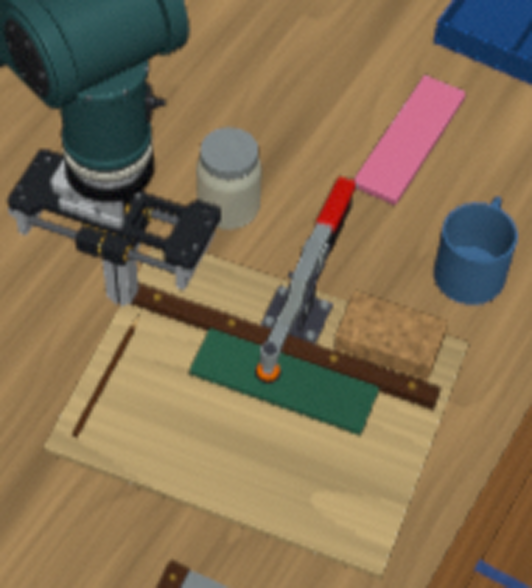

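The handle stays down: it shows at (255.6, 195.1) in the top view, against (255.6, 194.4) predicted for locked. The foot rests on the slat, the bystanders are in place, and the arm is clear, so I'm handing in.

```bash
python3 -c "
from bench import robot
print(robot.close_job())"
```

```text
the job is handed in; nothing more can be done
None
```

I pushed the green slat flush against the fence with both open fingers, then pressed the red handle down with the fingers shut until it gave and snapped over. I handed the job in at about 14.4 s, with no verdict reported.

- **Slat:** the last picture puts it at about x = +20 mm, y = -30 mm, within 0.005 rad of the fence. It did not move during clamping.
- **Clamp:** after I let go, the handle stayed down, within a pixel of its predicted locked position in the top view (two in the scene view), and the foot sits on the slat. I could not measure the clamping force directly. During the press I saw about 8 N on the way down, then near zero as it gave.
- **Bystanders:** the mug, jar, pencil, sanding block and try square are where they started, to within the detectors' few pixels. In the last pictures the scene view missed the sanding block and the top view missed the jar, but the scene picture shows both in place.
- **Arm:** it is clear of everything, about 0.24 m up.

One reading disagreed: the fingers met the handle's stop at about z = 85 mm, while the given locked height is 94 mm. I took this to be the finger's contact point on the sloping grip, and the pictures afterwards showed the handle locked.

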